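# Square a hexagon-bar slice in the marking jaws and start the marker

### The arm

A 6-joint arm with a two-finger parallel gripper is mounted at the origin on a cart in front of the work surface, level with it; the furniture and walls round the work are solid. World frame = base frame: x ahead of the robot, y to its left, z up, the work surface at z = 0. Lengths are in mm, angles in rad, forces in N, time in s.
With the tool pointing down it reaches from about 300 to 775 mm from the base axis. Payload 14.6 kg.
Tool frame: the origin (TCP) lies at the very end of the fingers, on their centre line; the grasp point (between the pads) lies hold_point_z behind it (hold_point_z is the distance from the TCP to the grasp point, in mm); z points along the fingers, x is the direction in which the jaws open and shut, and the axes are right-handed (so a half turn about z gives the same grasp; the last joint's range is limited). The gripper opens to 94 mm and grips with 3 to 60 N. Pads are 16 mm wide; open, the fingers measure 119 mm over their backs; the gripper's body (75 mm by 177 mm) begins 78 mm behind the grasp point.
Start: joints at [1.271, 0.3, 1.521, -0, 1.321, -0.067], TCP at [126.885, 535.154, 205.446] pointing down, gripper open.
Joint ranges: [-3.03, 3.03], [-0.79, 2.21], [0.23, 2.52], [-1.04, 4.18], [0, 3.07], [-2.55, 2.55]. Speed limits (rad/s): [2.22, 2.22, 2.57, 3.14, 3.14, 3.14].

### API

Orientations are given as a unit quaternion [x, y, z, w].
In Python, from plant import * gives the robot as it stands.
- The arm moves only by the shell command python3 -m creep 'ROWS'. ROWS is JSON, a list of rows, each an object with "fingers": the opening in per cent of the stroke, from 0 (shut) to 100 (fully open); "offset": the shift along the tool's x, y, z in cm, a list of three; "turn": the turn, a rotation vector about the tool's x, y, z in units of 5 degrees (1.0 is 5 degrees), a list of three. In form: [{"fingers": fingers, "offset": [tx, ty, tz], "turn": [rx, ry, rz]}, ...]. A call has 1 to 12 rows; each row shifts and turns the commanded pose from where the row before left it, along the tool's axes as they then stand; what a row does not reach is not made up. A row lasts 1/12 s, in which the tool goes at most 41.7 mm and 7.16 degrees, less where a joint would pass 70% of its speed; a pose out of reach is approached as far as the arm can. A call is refused whole if a number of a shift passes 4.17 or a number of a turn 1, either way. A call with a gripper value outside its range is refused whole. The fingers move at their own pace and stop on an object; the grip force is fixed at half the most. Time passes only in rows, so rows that do not move let the fingers close. It gives the time, the measured TCP pose, the force and the opening at its end, in the units of the state.
- state(): the state, without advancing time (a new reading comes with each control period).
- get_image(name): name is "side" or "top"; returns the picture (480x640x3 uint8, red, green, blue); there is no depth.
- camera_model(name): a dict with "K" (3x3 intrinsics, pixels), "R" (3x3) and "t" (3): a world point X has camera coordinates R X + t. Camera axes: x right, y down, z forward; pixel columns grow to the right and rows downward; lengths in mm; the calibration is good to about 2 mm. A picture is of the moment at which its call begins. camera_model takes no time and is no camera call.
- job_done(): hands the job in, once; it reports no verdict.
The state is a dict: "clock": time; "joint_pos": joint angles; "dq": joint speeds; "effort": joint torques, N m; "eef_pos": TCP position; "ee_rot": TCP orientation; "force": force on the tool from outside, world axes, zero at the start; "wrist_torque": the same for the moment, N m; "grip_width": finger opening in mm.
Only numpy, scipy, OpenCV 4.12 (cv2) and the standard library are available. Lean on these libraries where they do the work, as an engineer would, in place of code of your own. Each camera call takes 0.05 s, during which the arm holds its last target. There are 200 camera calls.

### The job

Turn and push the hexagonal metal slice on the marking machine's bed until two of its flats sit square between the two jaws and it is fully home against the vee stop. Only then flip the yellow guard on the console right over so that it stays open, press the green start button beneath it fully down and let it go, leaving the guard open and the slice home. Leave the brush and the caliper where they are.

Things in the scene. Friction and masses are not known exactly. Their poses are not given: they have to be found in the camera images.
- hex_a (a point): Centre, half-way up (12 mm above its underside), of the loose hexagonal slice: light metal, 96 mm across flats, 111 mm across corners, 24 mm thick, about 0.5 kg, too wide to grasp, lying flat on the bed of the marking machine (bed 22 mm above the bench). z up; y is square to one pair of flats, x points at a corner. Two small dark spots on its ground top mean nothing.
- hex_b (a point): The same point of the slice with its axes turned 60 degrees about z: y is square to the second pair of flats, x points at a corner.
- hex_c (a point): The same point of the slice with its axes turned 120 degrees about z: y is square to the third pair of flats, x points at a corner. It does not matter which pair of flats goes between the jaws.
- nest (a point): Where the centre of the slice (half-way up, 34 mm above the bench) is when it is home; fixed to the grey marking machine. x points from the machine's open front towards its column, y to the machine's left, z up. The flat bed, 160 mm wide, runs from 180 mm before this point to the column. The slice starts on it 90 to 105 mm before this point, up to 15 mm off to the side.
- mouth (a point): Middle of the mouth between the two fixed dark steel jaws, 42 mm before the nest, axes as the nest's, at bed height. The jaws run 72 mm along x from here, at y = +50 and -50 mm (100 mm apart), 18 mm thick, 16 mm high above the bed. Short lips flare from here to about 115 mm apart, 16 mm further forward.
- vee_stop (a point): Bottom of the dark steel vee stop, 55 mm behind the nest, at bed height, axes as the nest's. It takes a corner of the slice: its two faces, 16 mm high, lie 48 mm from the nest at +30 and -30 degrees from x (120 degrees between them).
- head (a point): Lower tip of the parked marking head, 92 mm above the bed and 72 mm behind the nest. The black head (front 50 mm behind the nest, 68 mm wide, lowest body face 130 mm above the bed) and the grey column behind it (front 95 mm behind the nest, 74 mm wide, about 245 mm above the bed) are fixed.
- guard (a joint): Opening of the yellow guard over the start button, rad: 0 shut, 1.9 fully open. It turns upwards and away from the machine's front. Light (30 g); it falls shut below about 1 rad, falls fully open beyond that and stays.
- guard_hinge (a point): Middle of the guard's hinge line, 26 mm above the bench, on the console at the machine's left flank (90 x 95 mm, its top level with the bed). Axes as the nest's: the hinge runs along y; the shut guard reaches 41 mm towards -x and 18 mm above this point and is 44 mm wide.
- guard_tab (a point): Front of the guard's red upright finger tab (30 mm wide, 5 mm thick, standing on the guard's free edge from 18 to 56 mm above the hinge line when shut); this point is in the middle of its front face, 40 mm above the hinge line and 41 mm before it. Pushing the tab towards +x, rising with it in an arc about the hinge, flips the guard.
- start (a joint): Travel of the start button, m: 0 released, 0.006 fully down; it goes straight down, needs about 4 N at the bottom and springs back.
- start_top (a point): Middle of the green start button's top face (20 mm across), 14 mm above the console, 36 mm above the bench, 21 mm before the hinge line, in a black collar 36 mm across; under the guard while this is shut. The open guard stands behind it, no higher than 45 mm above the console, and reaches 66 mm behind the hinge.
- brush_mid (a point): Middle of the loose brush with a wooden handle, 17 x 132 x 17 mm, lying on the bench to the right of the machine. A bystander.
- vernier_mid (a point): Middle of the loose caliper, 52 x 163 x 11 mm, lying on the bench to the left of the machine. A bystander.
- hex_slice: The slice as a body; origin at the centre of its underside, axes as hex_a's.

How it is judged:
By the outcome, as a careful person would: the job done as asked, in the order asked, and still so for the second after the job is handed in, with the robot touching nothing.
It also fails if it takes over 58 s, if anything falls off the work surface, if the arm or the gripper's body presses on something with over 40 N, if the wrist force passes 120 N, or if a joint passes its speed limit or range.

## Working session

There is one attempt and no reset: what is moved stays moved. The work goes in short steps, Python scripts to look and compute and a shell command to move; the robot and the scene stay as the last step left them, time stands still between calls to the robot, and variables do not carry over. Pictures are saved under pics/ and viewed, about 8 in all and at most 12, crops included, and the job is handed in when it is done.

```bash
mkdir -p pics; ls
python3 - <<'E'
from plant import *
import cv2
for n in("top","side"):
    cv2.imwrite(f"pics/{n}0.png",get_image(n)[:,:,::-1]); m=camera_model(n); print(n,m)
print(state())
E
```

```text
pics
top {'K': array([[452.87457796,   0.        , 311.82847751],
       [  0.        , 452.87457796, 245.83729168],
       [  0.        ,   0.        ,   1.        ]]), 'R': array([[ 2.86762692e-04, -9.99505739e-01, -3.14355922e-02],
       [-9.97772926e-01,  1.81082250e-03, -6.66776536e-02],
       [ 6.67016217e-02,  3.13847035e-02, -9.97279246e-01]]), 't': array([ -60.24268899,  571.14503453, 1036.7765339 ])}
side {'K': array([[620.28942635,   0.        , 324.93580079],
       [  0.        , 620.28942635, 238.50364782],
       [  0.        ,   0.        ,   1.        ]]), 'R': array([[ 0.94516028, -0.32653292, -0.00695005],
       [-0.19825135, -0.55667435, -0.806728  ],
       [ 0.25955434,  0.76386512, -0.59088207]]), 't': array([-543.56195675,  139.35065914, 1272.23415201])}
{'clock': 0.1, 'joint_pos': array([ 1.27137300e+00,  3.00417206e-01,  1.52155195e+00,  5.82384520e-06,
        1.32073502e+00, -6.65574108e-02]), 'dq': array([ 9.58161338e-05, -2.53440084e-04, -1.03941250e-03,  1.07272244e-03,
        5.60007359e-05, -1.08305138e-04]), 'effort': array([-1.93519591e-03, -5.32642686e+01, -3.53278506e+01,  7.08203344e-02,
        2.36076565e-02, -7.61074489e-05]), 'eef_pos': array([126.82375538, 534.91163837, 204.92822438]), 'ee_rot': array([ 7.84464167e-01,  6.20173897e-01, -4.59532144e-04,  3.12586270e-04]), 'force': array([-0.68477579,  0.10387297,  0.38378467]), 'wrist_torque': array([-0.0025307 , -0.03895745, -0.00444399]), 'grip_width': 93.93788727402402}
```

View pics/top0.png

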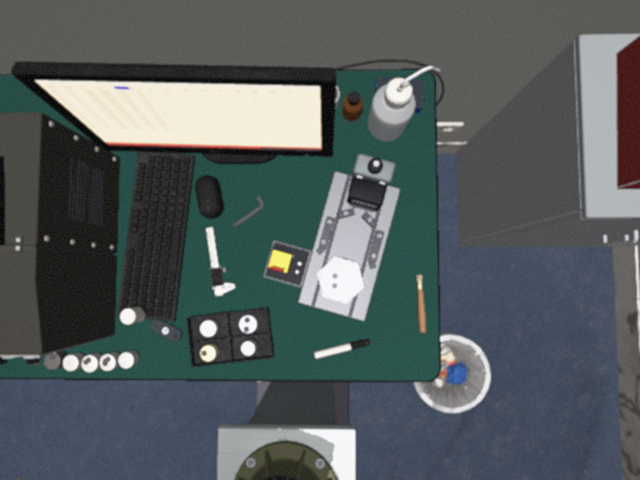

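View pics/side0.png

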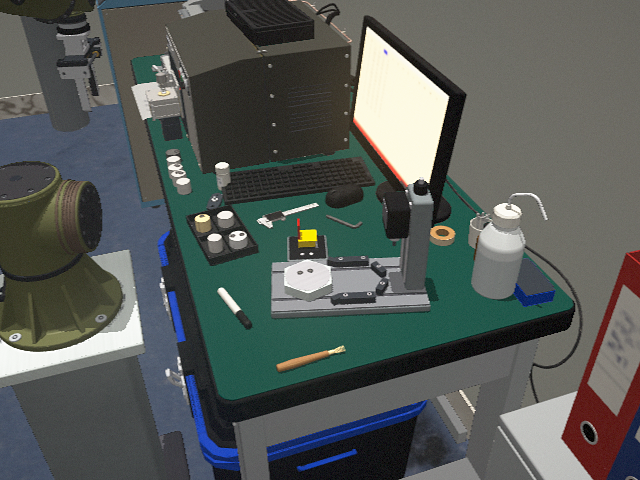

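The top view shows the machine rotated, with its column up and to the right. The slice is at about (341,281), the guard at (287,263), the brush at (422,305) and the caliper at (216,262). The side view shows the slice at (308,280) and the red tab at (299,228). Next I'll measure them.

```bash
cat > h.py <<'E'
import numpy as np, cv2
from plant import *
def ray(n,uv,z):
    m=camera_model(n);K,R,t=[np.array(m[k],float) for k in "KRt"]
    uv=np.atleast_2d(np.array(uv,float)); d=np.c_[uv,np.ones(len(uv))]@np.linalg.inv(K).T@R
    c=-R.T@t
    return (c+d*((z-c[2])/d[:,2])[:,None])[:,:2]
def proj(n,X):
    m=camera_model(n);K,R,t=[np.array(m[k],float) for k in "KRt"]
    p=(np.atleast_2d(X)@R.T+t)@K.T
    return p[:,:2]/p[:,2:]
E
python3 - <<'E'
from h import *
import plant
print([x for x in dir(plant) if 'hold' in x], getattr(plant,'hold_point_z',None))
a=cv2.imread('pics/top0.png'); s=cv2.imread('pics/side0.png')
cv2.imwrite('pics/tc.png',cv2.resize(a[150:330,260:410],None,fx=3.3,fy=3.3,interpolation=cv2.INTER_CUBIC))
cv2.imwrite('pics/sc.png',cv2.resize(s[205:325,260:440],None,fx=4.4,fy=4.4,interpolation=cv2.INTER_CUBIC))
for p in [(341,281),(310,290),(345,305),(280,275),(350,230),(360,310)]: print(p,a[p[1],p[0]])
E
```

```text
['hold_point_z'] 18.8
(341, 281) [250 247 247]
(310, 290) [219 209 210]
(345, 305) [215 210 209]
(280, 275) [73 66 68]
(350, 230) [198 191 188]
(360, 310) [215 209 209]
```

View pics/tc.png

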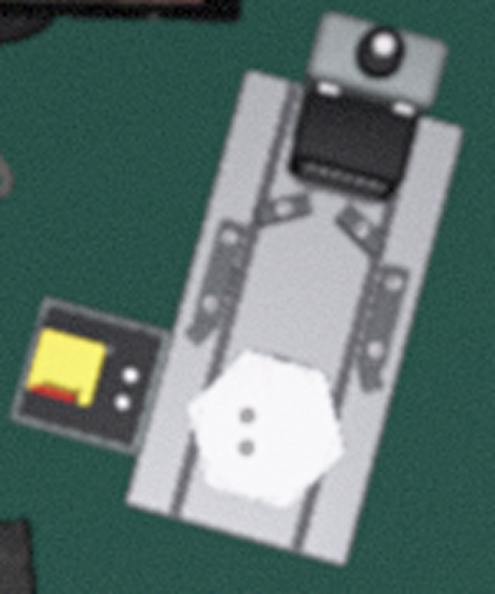

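View pics/sc.png

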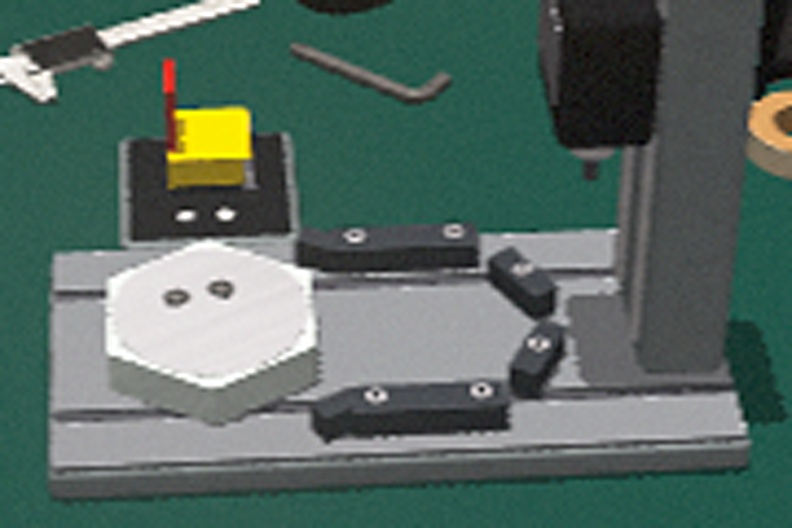

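The crops show the slice in front of the mouth, clear of the lips, with the jaws, vee and shut guard all visible. In the full top picture the bed edges run roughly (299,302)-(335,172) on the left and (365,321)-(400,189) on the right.

```bash
cat > m.py <<'E'
from h import *
def hexpose(n,img):   # img BGR
    thr={'top':236,'side':0}[n]
    g=cv2.GaussianBlur(img,(0,0),.7).min(2)
    m=(g>thr).astype(np.uint8); m[:, :285]=0; m[:,400:]=0; m[:150]=0;m[330:]=0
    k,l,st,c=cv2.connectedComponentsWithStats(m); i=1+np.argmax(st[1:,4])
    cn=max(cv2.findContours((l==i).astype(np.uint8),cv2.RETR_EXTERNAL,cv2.CHAIN_APPROX_NONE)[0],key=len)
    P=ray(n,cv2.convexHull(cn)[:,0] ,46); 
    Q=ray(n,cn[:,0],46); f=np.zeros((1,)); 
    M=cv2.moments(P.astype(np.float32).reshape(-1,1,2)); C=np.array([M['m10'],M['m01']])/M['m00']
    d=Q-C; th=np.arctan2(d[:,1],d[:,0]); r=np.hypot(*d.T)
    a=np.angle(np.sum((r-r.mean())*np.exp(6j*th)))/6   # corner direction mod 60deg
    return C,np.degrees(a),M['m00']
def bed(img):
    b,g,r=[img[:,:,i].astype(float) for i in range(3)]
    v=cv2.GaussianBlur(r,(0,0),.6)
    L=[];R=[];F=[]
    for y in range(180,312):
        row=v[y]
        xl=None
        c=int(round(335-(y-172)*36/130.)) ; seg=row[c-8:c+9]
        if y<230 or y>292:
            if seg[0]<100<150<seg[-1]: k=np.argmax(seg>130); L.append((c-8+k-1+(130-seg[k-1])/(seg[k]-seg[k-1]),y))
        c=int(round(400-(y-189)*35/132.)); seg=row[c-8:c+9]
        if y>195 and seg[-1]<100 and seg[0]>150: k=np.argmax(seg<130); R.append((c-8+k-1+(seg[k-1]-130)/(seg[k-1]-seg[k]),y))
    for x in range(304,362):
        c=int(round(302+(x-299)*19/66.)); seg=v[c-9:c+10,x]
        k=np.argmax(seg<130)
        if seg[0]>150 and k>0: F.append((x,c-9+k-1+(seg[k-1]-130)/(seg[k-1]-seg[k])))
    out=[]
    for S in (L,R,F):
        W=ray('top',S,22).astype(np.float32); l=cv2.fitLine(W,cv2.DIST_HUBER,0,.01,.01).ravel(); out.append((l,len(S)))
    return out
E
python3 - <<'E'
from m import *
a=cv2.imread('pics/top0.png')
B=bed(a)
for l,n in B: print(n,l,np.degrees(np.arctan2(l[1],l[0])))
fix=lambda l:(l[:2]*np.sign(l[0]))
u=fix(B[0][0])+fix(B[1][0]); u/=np.linalg.norm(u); v=np.array([-u[1],u[0]])
yl=B[0][0][2:]@v; yr=B[1][0][2:]@v; xf=B[2][0][2:]@u
print('yaw',np.degrees(np.arctan2(u[1],u[0])),'width',yl-yr)
N=u*(xf+180)+v*(yl+yr)/2; print('nest',N)
C,an,A=hexpose('top',a); print('hex',C,an,A,'true area',96**2*.866); d=C-N; print('in nest frame',d@u,d@v,'corner rel',an-np.degrees(np.arctan2(u[1],u[0])))
# vertical parts check in both images: jaws tops
Rm=lambda p:np.r_[N+u*p[0]+v*p[1],p[2]]
for nm,p in dict(jl_in=(-42,50,38),jl_end=(30,50,38),jr_in=(-42,-50,38),jr_end=(30,-50,38),jl_o=(30,68,38),vee=(55,0,38),frontR=(-180,-80,22),frontL=(-180,80,22)).items():
    print(nm,proj('top',Rm(p))[0].round(1),((proj('top',Rm(p))[0]-(260,150))*3.3).round(), ((proj('side',Rm(p))[0]-(260,205))*4.4).round())
# tab and guard from colour
s=cv2.imread('pics/side0.png')
for n,im in(('top',a),('side',s)):
    h=cv2.cvtColor(im,cv2.COLOR_BGR2HSV)
    for c,lo,hi in(('yellow',(22,150,120),(35,255,255)),('red',(0,150,90),(8,255,255))):
        m=cv2.inRange(h,lo,hi); m[:200]=0; m[300:]=0; m[:,:260]=0; m[:,330:]=0
        ys,xs=np.nonzero(m); print(n,c,len(xs),xs.mean(),ys.mean(),xs.min(),xs.max(),ys.min(),ys.max())
E
```

```text
53 [ 9.6222723e-01 -2.7224764e-01  6.1838202e+02 -7.8251007e+01] -15.798058
86 [ 9.6327388e-01 -2.6852074e-01  5.2825562e+02 -2.1596461e+02] -15.576262
53 [ 2.70449311e-01  9.62734222e-01  4.20562500e+02 -1.01806725e+02] 74.30899
yaw -15.68716 width 156.95291
nest [ 593.2332  -152.70067]
hex [ 492.51636054 -125.22001179] 13.91433183887537 7213.236416376196 true area 7981.056
in nest frame -104.39574290611269 -0.7752283849110085 corner rel 29.601491377144413
jl_in [325.8 247.3] [217. 321.] [331. 247.]
jl_end [334.2 217.1] [245. 221.] [478. 241.]
jr_in [368.2 259.1] [357. 360.] [347. 383.]
jr_end [376.5 228.7] [385. 260.] [504. 376.]
jl_o [326.7 215. ] [220. 215.] [474. 218.]
vee [358.2 212.4] [324. 206.] [543. 304.]
frontR [364.4 321. ] [344. 564.] [ 45. 467.]
frontL [297.2 301.8] [123. 501.] [ 49. 246.]
top yellow 14 277.7142857142857 266.7857142857143 269 283 265 270
top red 25 275.68 268.72 270 281 267 271
side yellow 290 307.35172413793106 237.84827586206896 298 316 229 247
side red 35 298.14285714285717 226.28571428571428 297 299 218 238
```

```bash
python3 -m creep '[{"fingers":100,"offset":[-2.95,2.45,0],"turn":[0,0,0]},{"fingers":100,"offset":[-2.95,2.45,0],"turn":[0,0,0]},{"fingers":100,"offset":[-2.95,2.45,0],"turn":[0,0,0]},{"fingers":100,"offset":[-2.95,2.45,0],"turn":[0,0,0]},{"fingers":100,"offset":[-2.95,2.45,0],"turn":[0,0,0]},{"fingers":100,"offset":[-2.95,2.45,0],"turn":[0,0,0]},{"fingers":100,"offset":[-2.95,2.45,0],"turn":[0,0,0]},{"fingers":100,"offset":[-2.95,2.45,0],"turn":[0,0,0]},{"fingers":100,"offset":[-2.95,2.45,0],"turn":[0,0,0]},{"fingers":100,"offset":[-2.95,2.45,0],"turn":[0,0,0]},{"fingers":100,"offset":[-2.95,2.45,0],"turn":[0,0,0]},{"fingers":100,"offset":[-2.95,2.45,0],"turn":[0,0,0]}]'
python3 -m creep '[{"fingers":100,"offset":[-2.95,2.45,0],"turn":[0,0,0.45]},{"fingers":100,"offset":[-2.95,2.45,0],"turn":[0,0,0]},{"fingers":100,"offset":[-2.95,2.45,0],"turn":[0,0,0]},{"fingers":100,"offset":[-2.95,2.45,0],"turn":[0,0,0]},{"fingers":100,"offset":[-1.5,1.3,0],"turn":[0,0,0]},{"fingers":100,"offset":[0,0,0],"turn":[0,0,0]}]'
cat >> h.py <<'E'
N=np.array([592.,-152.]); yaw=np.radians(-15.69)
u=np.array([np.cos(yaw),np.sin(yaw)]); v=np.array([-u[1],u[0]])
def mach(p): d=np.array(p[:2])-N; return np.round([d@u,d@v],1)
def rep():
    s=state(); q=s['ee_rot']; 
    from scipy.spatial.transform import Rotation as Ro
    M=Ro.from_quat(q).as_matrix(); print('t',round(s['clock'],2),'mach',mach(s['eef_pos']),'z',round(s['eef_pos'][2],1),'yaw rel',round(np.degrees(np.arctan2(M[1,1],M[0,1])-yaw),2),'tilt',M[:2,2].round(3),'F',(np.r_[s['force'][:2]@u,s['force'][:2]@v,s['force'][2]]).round(1),'w',round(s['grip_width'],1))
E
python3 -c "
from h import *
rep()"
```

```text
clock: 1.1
eef_pos: [331.5, 121.0, 205.5]
ee_rot: [0.784, 0.62, 0.0, 0.0]
force: [0.8, 1.1, -0.1]
grip_width: 94.1
clock: 1.6
eef_pos: [404.6, -37.3, 205.0]
ee_rot: [0.798, 0.603, -0.0, -0.0]
force: [0.6, 0.6, 0.1]
grip_width: 93.5
t 1.6 mach [-211.4   59.8] z 205.0 yaw rel -0.1 tilt [-0.001 -0.   ] F [0.4 0.7 0.1] w 93.5
```

```bash
python3 -m creep '[{"fingers":100,"offset":[-2,2.15,0],"turn":[0,0,0]},{"fingers":100,"offset":[-2,2.15,1],"turn":[0,0,0]},{"fingers":100,"offset":[0,0,4],"turn":[0,0,0]},{"fingers":100,"offset":[0,0,4],"turn":[0,0,0]},{"fingers":100,"offset":[0,0,4],"turn":[0,0,0]},{"fingers":100,"offset":[0,0,3],"turn":[0,0,0]},{"fingers":100,"offset":[0,0,1.7],"turn":[0,0,0]},{"fingers":100,"offset":[0,0,0],"turn":[0,0,0]}]'
python3 -c "
from h import *
rep()
cv2.imwrite('pics/s1.png',cv2.resize(get_image('side')[150:330,230:440,::-1],None,fx=3.3,fy=3.3,interpolation=cv2.INTER_CUBIC))"
```

```text
clock: 2.27
eef_pos: [432.3, -83.4, 25.3]
ee_rot: [0.796, 0.605, -0.002, -0.003]
force: [0.7, 0.4, -0.2]
grip_width: 93.9
t 2.27 mach [-172.3   22.9] z 25.3 yaw rel 0.12 tilt [-0.006  0.002] F [ 0.6  0.6 -0.2] w 93.9
```

View pics/s1.png

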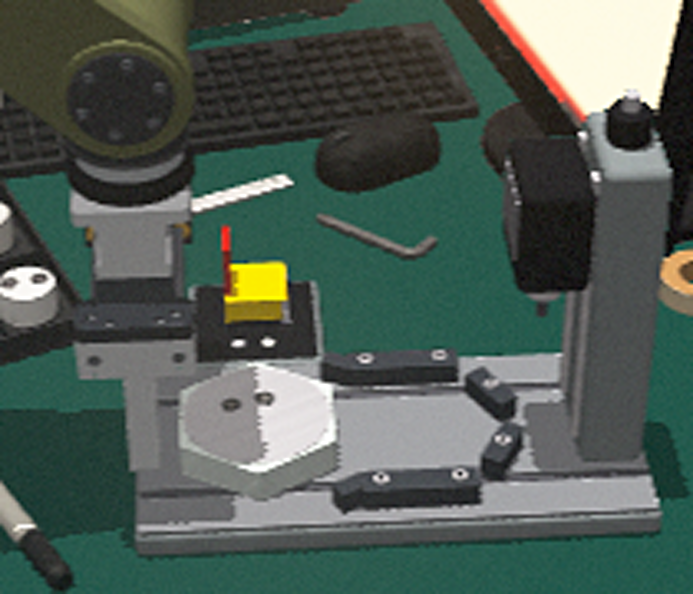

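The fingers are standing on the bed in front of the slice, and the right finger is about 13 mm short of its front flat. I'll push off-centre to turn it.

```bash
python3 -m creep '[{"fingers":100,"offset":[0,0.6,0],"turn":[0,0,0]},{"fingers":100,"offset":[0,0.6,0],"turn":[0,0,0]},{"fingers":100,"offset":[-0.1,0.45,0],"turn":[0,0,0]},{"fingers":100,"offset":[-0.1,0.45,0],"turn":[0,0,0]},{"fingers":100,"offset":[-0.2,0.45,0],"turn":[0,0,0]},{"fingers":100,"offset":[-0.2,0.45,0],"turn":[0,0,0]},{"fingers":100,"offset":[-0.2,0.45,0],"turn":[0,0,0]},{"fingers":100,"offset":[-0.2,0.45,0],"turn":[0,0,0]},{"fingers":100,"offset":[0,0,0],"turn":[0,0,0]}]'
python3 -c "
from h import *
rep()
cv2.imwrite('pics/s2r.png',get_image('side')[...,::-1]);cv2.imwrite('pics/t2r.png',get_image('top')[...,::-1])
a=cv2.imread('pics/s2r.png')[200:330,260:440];b=cv2.imread('pics/t2r.png')[200:330,280:400]
f=lambda i:cv2.resize(i,None,fx=2.6,fy=2.6,interpolation=cv2.INTER_CUBIC)
cv2.imwrite('pics/2.png',np.hstack([f(a),f(b)]))"
```

```text
clock: 3.07
eef_pos: [470.1, -105.3, 28.5]
ee_rot: [0.797, 0.605, 0.0, 0.0]
force: [-0.6, 0.1, 0.3]
grip_width: 94.1
t 3.07 mach [-130.   12.] z 28.5 yaw rel 0.08 tilt [ 0.001 -0.   ] F [-0.6 -0.1  0.3] w 94.1
```

View pics/2.png

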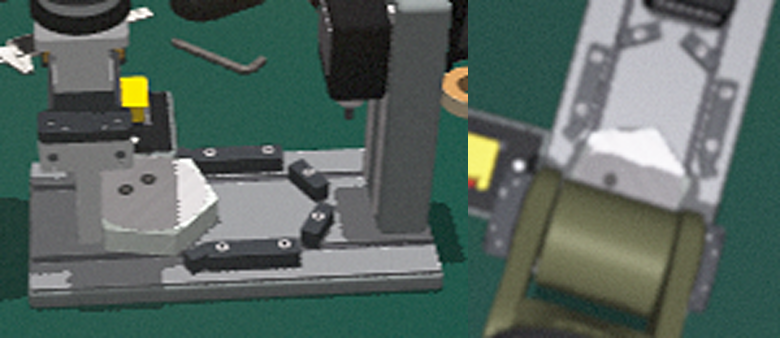

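It is turning as planned, roughly half-way round. The leading corner is now swinging towards the axis at about side-crop pixel (217,205).

```bash
python3 -m creep '[{"fingers":100,"offset":[-0.25,0.4,0],"turn":[0,0,0]},{"fingers":100,"offset":[-0.25,0.4,0],"turn":[0,0,0]},{"fingers":100,"offset":[-0.25,0.4,0],"turn":[0,0,0]},{"fingers":100,"offset":[-0.15,0.4,0],"turn":[0,0,0]},{"fingers":100,"offset":[0,0,0],"turn":[0,0,0]},{"fingers":100,"offset":[0,-1,0],"turn":[0,0,0]},{"fingers":100,"offset":[0,-3,0],"turn":[0,0,0]},{"fingers":100,"offset":[0,0,-4],"turn":[0,0,0]},{"fingers":100,"offset":[0,0,-4],"turn":[0,0,0]},{"fingers":100,"offset":[0,-4,-2],"turn":[0,0,0]},{"fingers":100,"offset":[0,-4,0],"turn":[0,0,0]},{"fingers":100,"offset":[0,0,0],"turn":[0,0,0]}]'
python3 -c "
from h import *
rep()
cv2.imwrite('pics/s3r.png',get_image('side')[...,::-1]);cv2.imwrite('pics/t3r.png',get_image('top')[...,::-1])
a=cv2.imread('pics/s3r.png')[200:330,260:440];b=cv2.imread('pics/t3r.png')[200:330,280:400]
f=lambda i:cv2.resize(i,None,fx=2.6,fy=2.6,interpolation=cv2.INTER_CUBIC)
cv2.imwrite('pics/3.png',np.hstack([f(a),f(b)]))"
```

```text
clock: 4.17
eef_pos: [364.6, -84.5, 127.1]
ee_rot: [0.796, 0.605, -0.0, -0.0]
force: [-0.4, 1.0, 0.5]
grip_width: 93.5
t 4.17 mach [-237.2    3.5] z 127.1 yaw rel 0.12 tilt [-0.001  0.   ] F [-0.7  0.9  0.5] w 93.5
```

View pics/3.png

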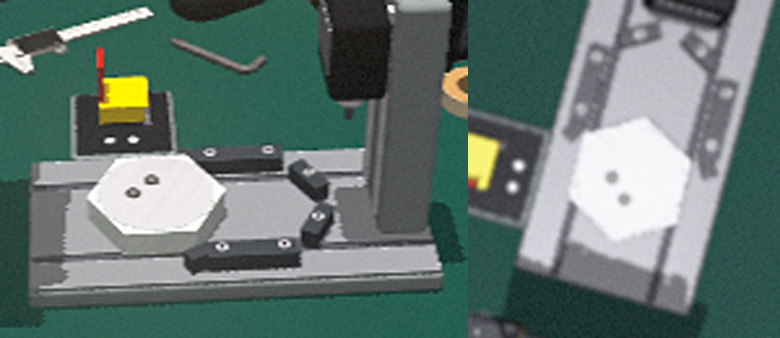

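The top view is unobstructed: the slice now has a corner pointing roughly at the vee. Measuring it.

```bash
python3 -c "
from m import *
C,a,A=hexpose('top',cv2.imread('pics/t3r.png')); print(mach(C),((a-np.degrees(yaw)+30)%60-30),A)"
```

```text
[-77.7   2.2] 2.1408925071548666 7107.121853728662
```

```bash
python3 -m creep '[{"fingers":64,"offset":[-0.3,3.2,0],"turn":[0,0,0]},{"fingers":64,"offset":[0,3.2,0],"turn":[0,0,0]},{"fingers":64,"offset":[0,3.1,0],"turn":[0,0,0]},{"fingers":64,"offset":[0,0,3.5],"turn":[0,0,0]},{"fingers":64,"offset":[0,0,3.5],"turn":[0,0,0]},{"fingers":64,"offset":[0,0,2.9],"turn":[0,0,0]},{"fingers":64,"offset":[0,0,0],"turn":[0,0,0]},{"fingers":64,"offset":[0,0,0],"turn":[0,0,0]},{"fingers":64,"offset":[0,0,0],"turn":[0,0,0]}]'
python3 -c "
from h import *
rep()"
```

```text
clock: 5.02
eef_pos: [460.7, -114.7, 27.6]
ee_rot: [0.796, 0.605, -0.0, -0.0]
force: [0.9, 0.7, 0.8]
grip_width: 60.4
t 5.02 mach [-136.5    0.4] z 27.6 yaw rel 0.1 tilt [-0.001  0.   ] F [0.7 0.9 0.8] w 60.4
```

```bash
python3 -m creep '[{"fingers":64,"offset":[0,0.7,0],"turn":[0,0,0]},{"fingers":64,"offset":[0,0.5,0],"turn":[0,0,0]},{"fingers":64,"offset":[0,0.5,0],"turn":[0,0,0]},{"fingers":64,"offset":[0,0.5,0],"turn":[0,0,0]},{"fingers":64,"offset":[0,0.5,0],"turn":[0,0,0]},{"fingers":64,"offset":[0,0.5,0],"turn":[0,0,0]},{"fingers":64,"offset":[0,0.5,0],"turn":[0,0,0]},{"fingers":64,"offset":[0,0.4,0],"turn":[0,0,0]},{"fingers":64,"offset":[0,0,0],"turn":[0,0,0]}]'
python3 -c "
from h import *
rep()"
python3 -m creep '[{"fingers":64,"offset":[0,0.4,0],"turn":[0,0,0]},{"fingers":64,"offset":[0,0.4,0],"turn":[0,0,0]},{"fingers":64,"offset":[0,0.4,0],"turn":[0,0,0]},{"fingers":64,"offset":[0,0.4,0],"turn":[0,0,0]}]'
python3 -c "
from h import *
rep()"
```

```text
clock: 5.77
eef_pos: [500.4, -125.8, 28.1]
ee_rot: [0.796, 0.605, 0.0, 0.0]
force: [-0.6, -0.3, -1.0]
grip_width: 60.1
t 5.77 mach [-95.2   0.5] z 28.1 yaw rel 0.1 tilt [ 0.001 -0.   ] F [-0.5 -0.5 -1. ] w 60.1
clock: 6.1
eef_pos: [515.4, -129.9, 28.0]
ee_rot: [0.796, 0.605, -0.0, -0.0]
force: [-1.9, 0.0, 0.1]
grip_width: 59.9
t 6.1 mach [-79.8   0.6] z 28.0 yaw rel 0.1 tilt [-0.  0.] F [-1.9 -0.5  0.1] w 59.9
```

Going well with low forces. I'll carry on slowly.

```bash
python3 -m creep '[{"fingers":64,"offset":[0,0.4,0],"turn":[0,0,0]},{"fingers":64,"offset":[0,0.4,0],"turn":[0,0,0]},{"fingers":64,"offset":[0,0.4,0],"turn":[0,0,0]},{"fingers":64,"offset":[0,0.4,0],"turn":[0,0,0]},{"fingers":64,"offset":[0,0.4,0],"turn":[0,0,0]}]'
python3 -c "
from h import *
rep()"
python3 -m creep '[{"fingers":64,"offset":[0,0.3,0],"turn":[0,0,0]},{"fingers":64,"offset":[0,0.3,0],"turn":[0,0,0]}]'
python3 -c "
from h import *
rep();b=get_image('side')[200:330,260:440,::-1]
cv2.imwrite('pics/4.png',cv2.resize(b,None,fx=4,fy=4,interpolation=cv2.INTER_CUBIC))"
```

```text
clock: 6.52
eef_pos: [534.7, -135.3, 28.0]
ee_rot: [0.796, 0.605, -0.0, -0.0]
force: [-1.8, 0.6, -1.2]
grip_width: 60.0
t 6.52 mach [-59.7   0.6] z 28.0 yaw rel 0.1 tilt [-0.  0.] F [-1.9  0.1 -1.2] w 60.0
clock: 6.68
eef_pos: [540.3, -136.9, 28.0]
ee_rot: [0.796, 0.605, -0.0, -0.0]
force: [-2.3, 1.8, -1.0]
grip_width: 59.6
t 6.68 mach [-53.8   0.6] z 28.0 yaw rel 0.1 tilt [-0.  0.] F [-2.7  1.1 -1. ] w 59.6
```

View pics/4.png

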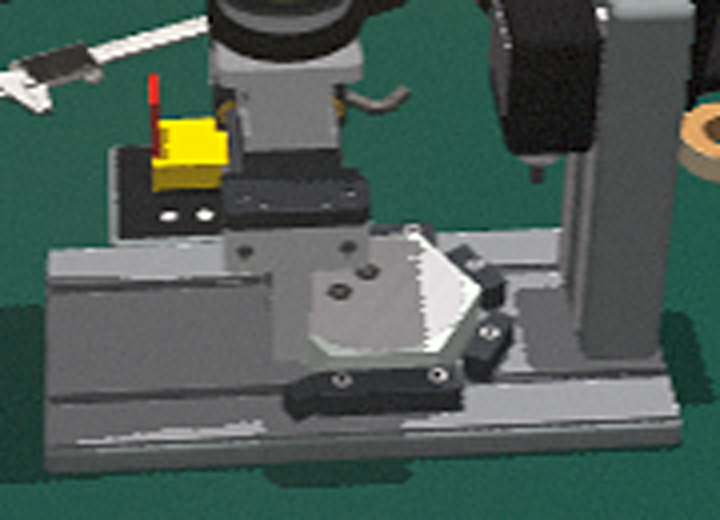

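The slice is between the jaws with its corner at about (485,287), just short of the vee. The last millimetres go by force.

```bash
for i in 1 2; do python3 -m creep '[{"fingers":64,"offset":[0,0.2,0],"turn":[0,0,0]},{"fingers":64,"offset":[0,0.15,0],"turn":[0,0,0]}]' >/dev/null
python3 -c "
from h import *
rep()"; done; for i in 1 2; do python3 -m creep '[{"fingers":64,"offset":[0,0.1,0],"turn":[0,0,0]}]' >/dev/null
python3 -c "
from h import *
rep()"; done
```

```text
t 6.9 mach [-50.5   0.6] z 28.1 yaw rel 0.1 tilt [-0.  0.] F [-1.7  0.2  0.3] w 60.1
t 7.07 mach [-47.    0.6] z 28.1 yaw rel 0.1 tilt [ 0. -0.] F [-2.4 -0.4 -0.1] w 60.3
t 7.15 mach [-46.5   0.6] z 28.0 yaw rel 0.11 tilt [-0.001  0.   ] F [-10.3  -0.3   5.5] w 60.1
t 7.23 mach [-46.3   0.5] z 27.9 yaw rel 0.11 tilt [-0.003  0.001] F [-16.6  -1.    9.6] w 60.4
```

Force rose to about 17 N at the expected home position. One more nudge to seat it, then I'll retract and look.

```bash
python3 -m creep '[{"fingers":64,"offset":[0,0.1,0],"turn":[0,0,0]},{"fingers":64,"offset":[0,0,0],"turn":[0,0,0]},{"fingers":64,"offset":[0,-0.4,0],"turn":[0,0,0]},{"fingers":64,"offset":[0,-1.5,0],"turn":[0,0,0]},{"fingers":64,"offset":[0,-3,0],"turn":[0,0,0]},{"fingers":0,"offset":[0,-1,-3],"turn":[0,0,0]},{"fingers":0,"offset":[0,-3,-3.5],"turn":[0,0,0]},{"fingers":0,"offset":[0,-4,-2],"turn":[0,0,0]},{"fingers":0,"offset":[0,-4,0],"turn":[0,0,0]},{"fingers":0,"offset":[0,-4,0],"turn":[0,0,0]},{"fingers":0,"offset":[0,0,0],"turn":[0,0,0]}]'
python3 -c "
from m import *
rep()
cv2.imwrite('pics/s5r.png',get_image('side')[...,::-1]);cv2.imwrite('pics/t5r.png',get_image('top')[...,::-1])
t=cv2.imread('pics/t5r.png');s=cv2.imread('pics/s5r.png')
C,a,A=hexpose('top',t); print('hex',mach(C),((a-np.degrees(yaw)+30)%60-30),A)
f=lambda i:cv2.resize(i,None,fx=2.6,fy=2.6,interpolation=cv2.INTER_CUBIC)
cv2.imwrite('pics/5.png',np.hstack([f(s[200:330,260:440]),f(t[190:320,260:390])]))
for n,im in(('top',t),('side',s)):
    h=cv2.cvtColor(im,cv2.COLOR_BGR2HSV)
    for c,lo,hi in(('yellow',(22,110,90),(38,255,255)),('red',(0,110,80),(9,255,255))):
        m=cv2.inRange(h,lo,hi); m[:200]=0; m[300:]=0; m[:,:260]=0; m[:,330:]=0
        cn=max(cv2.findContours(m,0,1)[0],key=cv2.contourArea); r=cv2.minAreaRect(cn); print(n,c,r, m.sum()//255)
        z={'yellow':44,'red':80}[c]
        print(np.array([mach(p) for p in ray(n,cv2.boxPoints(r),z)]).tolist())
"
```

```text
clock: 8.15
eef_pos: [348.5, -83.1, 107.8]
ee_rot: [0.796, 0.605, -0.0, -0.001]
force: [-0.2, -0.0, -0.4]
grip_width: 23.1
t 8.15 mach [-253.     0.5] z 107.8 yaw rel 0.11 tilt [-0.001  0.   ] F [-0.2 -0.1 -0.4] w 23.1
hex [-0.6  0.5] -1.1735301393377675 7085.025148960762
top yellow ((280.0094299316406, 260.71697998046875), (20.46672248840332, 20.05463981628418), 15.945395469665527) 362
[[-121.0, 164.9], [-75.4, 164.9], [-75.7, 118.2], [-121.1, 118.2]]
top red ((275.5588073730469, 268.7647399902344), (13.096923828125, 2.1828205585479736), 14.03624439239502) 26
[[-120.9, 156.5], [-116.1, 156.7], [-115.3, 127.9], [-120.0, 127.7]]
side yellow ((307.1527099609375, 237.7898406982422), (17.294940948486328, 19.490066528320312), 86.18592071533203) 303
[[-119.8, 162.3], [-75.4, 164.4], [-76.0, 98.8], [-118.7, 97.0]]
side red ((298.0, 223.5), (2.0, 11.0), 0.0) 42
[[-119.3, 114.6], [-118.4, 157.0], [-113.9, 156.7], [-115.0, 114.3]]
```

View pics/5.png

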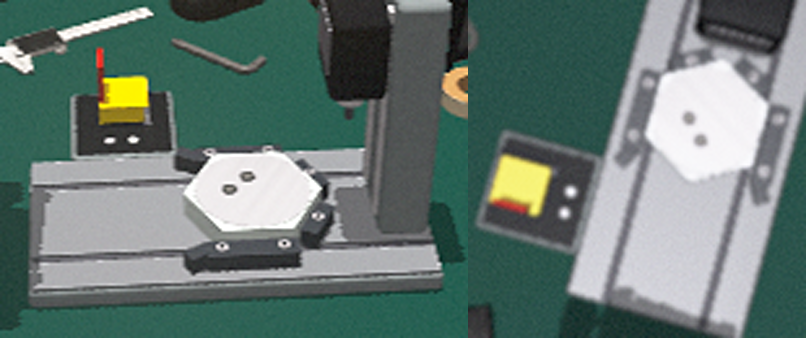

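The slice sits in the vee between the jaws, at about (-0.6, 0.5) mm from home in the machine frame. Shut-guard tab front: machine x = -120, y = 142; the hinge is at x = -79. I'll take closed fingers in front of the tab.

```bash
python3 -m creep '[{"fingers":0,"offset":[2.85,2.3,0],"turn":[0,0,0]},{"fingers":0,"offset":[2.85,2.3,0],"turn":[0,0,0]},{"fingers":0,"offset":[2.85,2.3,0],"turn":[0,0,0]},{"fingers":0,"offset":[2.85,2.3,0],"turn":[0,0,0]},{"fingers":0,"offset":[2.8,2.2,0],"turn":[0,0,0]},{"fingers":0,"offset":[0,0,1.6],"turn":[0,0,0]},{"fingers":0,"offset":[0,0,3],"turn":[0,0,0]},{"fingers":0,"offset":[0,0,0],"turn":[0,0,0]},{"fingers":0,"offset":[0,0,0],"turn":[0,0,0]}]'
python3 -c "
from h import *
rep();b=get_image('side')[180:310,240:420,::-1]
cv2.imwrite('pics/6.png',cv2.resize(b,None,fx=4,fy=4,interpolation=cv2.INTER_CUBIC))"
```

```text
clock: 9.0
eef_pos: [502.0, 21.3, 61.5]
ee_rot: [0.796, 0.605, -0.001, -0.001]
force: [0.2, 0.4, 0.1]
grip_width: 0.2
t 9.0 mach [-133.5  142.5] z 61.5 yaw rel 0.1 tilt [-0.002  0.   ] F [0.1 0.5 0.1] w 0.2
```

View pics/6.png

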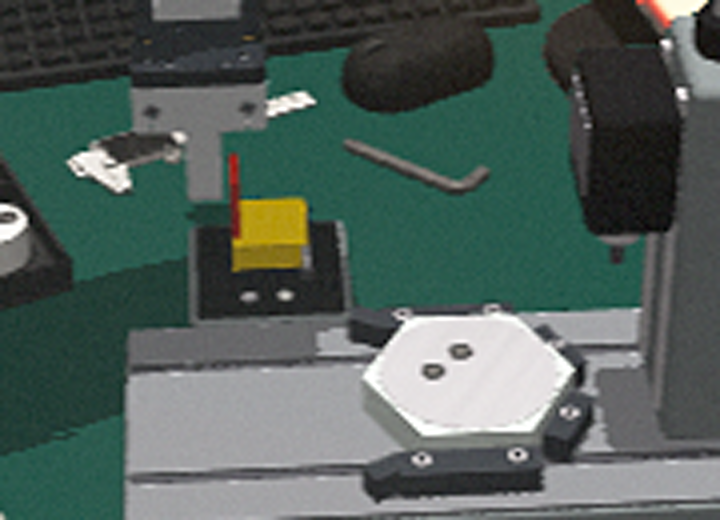

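The fingertips are behind and level with the red tab, clear of it by about 5 mm. I'll flip along an arc about the hinge.

```bash
python3 -m creep '[{"fingers":0,"offset":[0,0.5,0],"turn":[0,0,0]},{"fingers":0,"offset":[0,0.4,-0.37],"turn":[0,0,0]},{"fingers":0,"offset":[0,0.4,-0.37],"turn":[0,0,0]},{"fingers":0,"offset":[0,0.46,-0.28],"turn":[0,0,0]},{"fingers":0,"offset":[0,0.46,-0.28],"turn":[0,0,0]},{"fingers":0,"offset":[0,0.5,-0.19],"turn":[0,0,0]},{"fingers":0,"offset":[0,0.5,-0.19],"turn":[0,0,0]}]'
python3 -c "
from h import *
rep()"
python3 -m creep '[{"fingers":0,"offset":[0,0.54,-0.08],"turn":[0,0,0]},{"fingers":0,"offset":[0,0.54,-0.08],"turn":[0,0,0]},{"fingers":0,"offset":[0,0.54,0.03],"turn":[0,0,0]},{"fingers":0,"offset":[0,0.54,0.03],"turn":[0,0,0]},{"fingers":0,"offset":[0,0.53,0.13],"turn":[0,0,0]},{"fingers":0,"offset":[0,0.53,0.13],"turn":[0,0,0]},{"fingers":0,"offset":[0,0.5,0.15],"turn":[0,0,0]},{"fingers":0,"offset":[0,0,0],"turn":[0,0,0]}]'
python3 -c "
from h import *
rep();b=get_image('side')[180:310,240:420,::-1]
cv2.imwrite('pics/7.png',cv2.resize(b,None,fx=4,fy=4,interpolation=cv2.INTER_CUBIC))"
```

```text
clock: 9.63
eef_pos: [533.4, 12.5, 79.6]
ee_rot: [0.796, 0.605, 0.0, 0.0]
force: [-0.1, 0.2, -0.2]
grip_width: 0.6
t 9.63 mach [-100.9  142.5] z 79.6 yaw rel 0.1 tilt [ 0. -0.] F [-0.1  0.1 -0.2] w 0.6
clock: 10.3
eef_pos: [569.1, 2.4, 75.5]
ee_rot: [0.797, 0.605, -0.0, -0.0]
force: [0.1, 0.4, -1.3]
grip_width: 0.7
t 10.3 mach [-63.8 142.5] z 75.5 yaw rel 0.09 tilt [-0. -0.] F [-0.   0.4 -1.3] w 0.7
```

View pics/7.png

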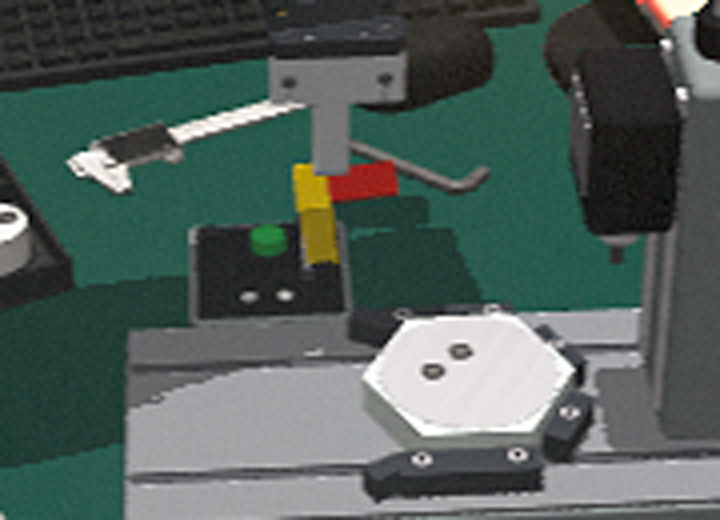

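The guard has gone past vertical, with the red tab pointing backwards, and the green button is exposed at crop (268,240). I'll lift, move back, and check the button position and the guard.

```bash
python3 -m creep '[{"fingers":0,"offset":[0,0,-2.5],"turn":[0,0,0]},{"fingers":0,"offset":[0,0,-2.5],"turn":[0,0,0]},{"fingers":0,"offset":[0,-2,0],"turn":[0,0,0]},{"fingers":0,"offset":[0,-1.7,0],"turn":[0,0,0]},{"fingers":0,"offset":[0,0,0],"turn":[0,0,0]}]'
python3 -c "
from h import *
rep();s=np.ascontiguousarray(get_image('side')[...,::-1]);cv2.imwrite('pics/s8.png',s)
h=cv2.cvtColor(s,cv2.COLOR_BGR2HSV)
m=cv2.inRange(h,(50,180,60),(75,255,255));m[:215]=0;m[260:]=0;m[:,:285]=0;m[:,330:]=0
y,x=np.nonzero(m);print(len(x),x.min(),x.max(),y.min(),y.max());print('btn',mach(ray('side',[[x.mean(),y.mean()]],34)[0]))
m=cv2.inRange(h,(22,110,60),(38,255,255));m[:200]=0;m[260:]=0;m[:,:285]=0;m[:,345:]=0
y,x=np.nonzero(m);print('yel',len(x),x.min(),x.max(),y.min(),y.max())
m=cv2.inRange(h,(0,110,60),(9,255,255));m[:200]=0;m[260:]=0;m[:,:285]=0;m[:,345:]=0
y,x=np.nonzero(m);print('red',len(x),x.min(),x.max(),y.min(),y.max())
"
```

```text
clock: 10.77
eef_pos: [531.0, 13.3, 126.3]
ee_rot: [0.796, 0.605, -0.0, -0.0]
force: [-0.9, -0.4, 0.3]
grip_width: 0.4
t 10.77 mach [-103.4  142.6] z 126.3 yaw rel 0.13 tilt [-0.  0.] F [-0.8 -0.6  0.3] w 0.4
10 304 309 237 243
btn [-98.6 140.7]
yel 238 317 329 222 247
red 126 329 344 226 236
```

```bash
python3 -m creep '[{"fingers":0,"offset":[0,0,3],"turn":[0,0,0]},{"fingers":0,"offset":[0,0,3],"turn":[0,0,0]},{"fingers":0,"offset":[0,0,2.3],"turn":[0,0,0]},{"fingers":0,"offset":[0,0,0],"turn":[0,0,0]}]' >/dev/null
python3 -c "
from h import *
rep()"
python3 -m creep '[{"fingers":0,"offset":[0,0,0.4],"turn":[0,0,0]},{"fingers":0,"offset":[0,0,0.4],"turn":[0,0,0]},{"fingers":0,"offset":[0,0,0.3],"turn":[0,0,0]},{"fingers":0,"offset":[0,0,0],"turn":[0,0,0]}]' >/dev/null
python3 -c "
from h import *
rep()"
```

```text
t 11.15 mach [-103.1  141.9] z 38.8 yaw rel 0.09 tilt [-0.007  0.   ] F [-0.5 -0.3 -0.4] w 0.5
t 11.48 mach [-100.5  142.7] z 32.9 yaw rel 0.1 tilt [ 0.002 -0.   ] F [ 1.3 -0.1  2. ] w 0.3
```

```bash
for i in 1 2 3; do python3 -m creep '[{"fingers":0,"offset":[0,0,0.12],"turn":[0,0,0]},{"fingers":0,"offset":[0,0,0],"turn":[0,0,0]}]' >/dev/null
python3 -c "
from h import *
rep()"; done
```

```text
t 11.65 mach [-100.7  142.7] z 31.6 yaw rel 0.1 tilt [ 0.002 -0.   ] F [1.3 0.3 3.5] w 0.7
t 11.82 mach [-100.7  142.6] z 30.3 yaw rel 0.1 tilt [ 0.002 -0.   ] F [1.9 0.8 5.4] w 0.4
t 11.98 mach [-100.6  142.6] z 30.0 yaw rel 0.1 tilt [ 0.002 -0.   ] F [-2.8 -0.9 17.5] w 0.6
```

Hard stop at z = 30 mm with 17 N, so the button is fully down. Releasing and backing off.

```bash
python3 -m creep '[{"fingers":0,"offset":[0,0,0],"turn":[0,0,0]},{"fingers":0,"offset":[0,0,-0.5],"turn":[0,0,0]},{"fingers":0,"offset":[0,0,-1],"turn":[0,0,0]},{"fingers":0,"offset":[0,0,-3],"turn":[0,0,0]},{"fingers":0,"offset":[0,0,-3.5],"turn":[0,0,0]},{"fingers":0,"offset":[0,-2,-2],"turn":[0,0,0]},{"fingers":0,"offset":[0,-4,0],"turn":[0,0,0]},{"fingers":0,"offset":[0,-4,0],"turn":[0,0,0]},{"fingers":0,"offset":[0,-3,0],"turn":[0,0,0]},{"fingers":0,"offset":[0,0,0],"turn":[0,0,0]},{"fingers":0,"offset":[0,0,0],"turn":[0,0,0]}]'
python3 -c "
from m import *
rep()
t=np.ascontiguousarray(get_image('top')[...,::-1]);s=np.ascontiguousarray(get_image('side')[...,::-1])
C,a,A=hexpose('top',t); print('hex',mach(C),((a-np.degrees(yaw)+30)%60-30),A)
f=lambda i:cv2.resize(i,None,fx=2.5,fy=2.5,interpolation=cv2.INTER_CUBIC)
cv2.imwrite('pics/9.png',np.hstack([f(s[190:340,270:430]),f(t[190:340,250:400])]))"
```

```text
clock: 12.9
eef_pos: [407.1, 47.8, 129.1]
ee_rot: [0.796, 0.605, 0.0, 0.0]
force: [0.1, -0.6, 0.1]
grip_width: 0.4
t 12.9 mach [-232.1  142.4] z 129.1 yaw rel 0.15 tilt [0.001 0.   ] F [ 0.2 -0.6  0.1] w 0.4
hex [-0.6  0.6] -0.8581088182826377 7105.706063905265
```

View pics/9.png

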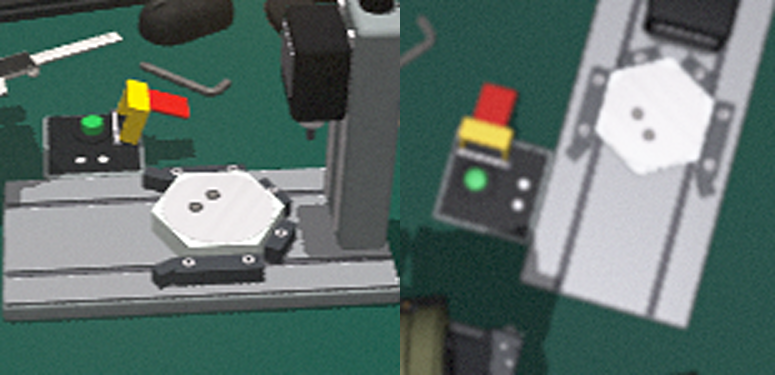

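The guard is fully open with the tool away, the button is up and the slice is in the vee. Handing in.

```bash
python3 -c "
from plant import *
print(job_done())"
```

```text
the job is handed in; nothing more can be done
None
```

The job is handed in at about 13 s of the 58 s allowed, with every step done in the order asked.

- **Slice:** I turned it about 30° with an off-centre push from one finger. Then I pushed it home with two fingers straddling its rear corner until the force rose to about 17 N at the expected position, plus a 1 mm nudge to seat it.
- **Guard and button:** I flipped the guard along an arc about its hinge, and it stayed open once the tool was away. I pressed the button 6 mm to its hard stop (z = 30 mm, 17.5 N) and released it.

**Last checks:**
- The top camera put the slice at (-0.6, +0.6) mm from my estimate of the nest. Its angle read -0.9°, where the vee should hold it at zero. I took that as measurement noise, since these readings vary by a degree or two.
- In the last pictures the guard is fully open, the button is back up, and the tool is clear at about 0.6 N.
- The brush and caliper were never approached, but I did not measure their positions again at the end.
- No check failed.

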